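# True up a desk shelf with a spirit level and its screw foot

### The job

Open the grey tool case until its lid rests back on its stop, take out the spirit level and lay it lengthwise on the low beige desk shelf, letting go of it. Then turn the bar knob of the shelf's screw foot until the bubble stays between the two lines, and finally press the level down firmly onto the shelf with the fingers: finish while still pressing, with the bubble centred and the lid still open. Leave the mouse, mug and notebook where they are.

Things in the scene. Friction and masses are not known exactly. Their poses are not given: they have to be found in the camera images.
- lid (a joint): Lid of the grey plastic case. 0 = closed, 1.75 rad = open on its stop, leaning back past upright. It falls shut below about 1.4 rad and falls back on its stop beyond upright. About 150 g. The case is fixed, 170 mm deep (front to hinge) x 250 mm wide x 55 mm high, walls and floor 5 mm; lid 8 mm thick.
- lid_handle (a point): Centre of the head of the round black knob on the lid, 30 mm behind the lid's front edge: head 28 mm diameter, 16 mm high, on a 12 mm thick neck; this point is 35 mm above the lid's top face (head spans 27 to 43 mm above it). Lid's axes: closed, x points from the front edge to the hinge (away from the robot), y along the hinge, z up.
- lid_hinge (a point): Point on the lid's hinge line, at the middle of the far rim of the case, 55 mm above the desk. The lid turns about its y axis; with the lid closed x points from the case's front to the hinge, and the handle point is 140 mm in front of it (-x) and 43 mm above it.
- level_center (a point): Centre of the aluminium spirit level, a bar 180 mm long (y), 24 wide (x), 40 high (z), about 250 g, flat solid top and underside. Starts upright on the case's inner floor (5 mm above the desk), along the case's width, about 105 mm in front of the hinge, its +y end at the case's +y end. Mid-top is a green vial 60 mm long with two black lines 15 mm apart.
- bubble (a joint): Place of the white bubble (10 mm long) along the vial, m: 0 = centred between the lines, positive towards the level's own +y end. It goes to the higher end, 3.5 mm per 0.01 rad of tilt, stops at about 17 mm, settles within 0.7 s. Between the lines means within 2.5 mm of 0. Only tells the shelf's tilt when the level lies on the shelf.
- shelf_mid (a point): Middle of the top face of the low beige desk shelf, a board 160 mm (x) by 240 mm (y), top about 45 mm above the desk, z up. It tips about its left (+y) end, on two fixed feet; at its right (-y) end a narrow ear sits on the screw foot. The foot end starts too low by 0.015 to 0.035 rad: a level with its +y end at the shelf's +y end reads positive.
- knob_grip (a point): Grip point on the vertical axis of the screw foot's black bar knob, 83 mm above the desk, 155 mm from shelf_mid towards -y. The bar is 50 mm long (x), 18 mm wide (y), and spans 66 to 96 mm above the desk, above a 40 mm disc. It keeps its height as it turns. At the start the bar may point any way.
- stand: Fixed feet under the shelf; origin on the desk, 125 mm (+y) from the knob's axis. How the screw foot acts: turning the knob clockwise seen from above raises the foot end, its thread being very steep: 0.025 rad of shelf tilt or 8.7 mm of bubble per radian; 0.6 to 1.4 rad clockwise is needed. It turns with 0.15 N m and stays where it is left.
- shelf: The tipping board of the shelf, as one solid; its origin lies at the tipping axis at its +y end, 35 mm above the desk.
- level: The spirit level as one solid; its origin is the middle of its underside.
- mouse: Black computer mouse, 100 x 58 x 32 mm, loose on the desk between the robot and the work: leave it. Origin at the middle of its underside.
- mug: White mug, 76 mm wide, 90 mm high, loose, on the far side of the work: leave it. Origin at the middle of its underside.
- notebook: Closed black notebook, 105 x 150 x 18 mm, loose on the far side of the work: leave it. Origin at the middle of its underside.

How it is judged (in metres and radians):
On the way, in this order (a step that is already met when the one before it is completed fails the run):
1. the lid is open, back on its stop (beyond 1.65 rad) (value of joint lid above 1.65 rad), for 0.2 s.
2. the level lies lengthwise on the shelf and is let go (contact force between level and shelf above 1 N and angle between the y axis of level_center and the y axis of shelf_mid, either way round below 0.2 rad and x of level_center in the frame of shelf_mid between -0.07 and 0.07 m and y of level_center in the frame of shelf_mid between -0.06 and 0.06 m and angle between level_center's own z axis and vertical below 0.08 rad and contact force between the fingers and level below 0.2 N), for 0.8 s.
3. with the level lying free on the shelf, the foot has been turned until the bubble stays centred within 2.5 mm (all of step 2 and value of joint bubble between -0.0025 and 0.0025 m and angle between shelf_mid's own z axis and vertical below 0.012 rad), for 0.3 s.
At the end, for the whole second after the job is handed in: Fingers press the level (over 3 N); it bears on the shelf with over 7 N (own weight 2 to 3 N), along it within 0.2 rad, centre within 60 mm lengthwise and 70 mm crosswise of its middle; bubble within 2.5 mm, shelf within 0.012 rad of level; lid beyond 1.65 rad. All still so a second later (value of joint lid above 1.65 rad and contact force between level and shelf above 1 N and angle between the y axis of level_center and the y axis of shelf_mid, either way round below 0.2 rad and x of level_center in the frame of shelf_mid between -0.07 and 0.07 m and y of level_center in the frame of shelf_mid between -0.06 and 0.06 m and angle between level_center's own z axis and vertical below 0.08 rad and value of joint bubble between -0.0025 and 0.0025 m and angle between shelf_mid's own z axis and vertical below 0.012 rad and contact force between level and shelf above 7 N and contact force between the fingers and level above 3 N); the arm keeps its last pose, push and grip.
It fails at once if the mouse is pushed or moved by more than 30 mm (distance of mouse from where it was at the start of the episode above 0.03 m).
It fails at once if the mug is pushed or moved by more than 30 mm (distance of mug from where it was at the start of the episode above 0.03 m).
It fails at once if the notebook is pushed or moved by more than 30 mm (distance of notebook from where it was at the start of the episode above 0.03 m).
It also fails if it takes over 72 s, if anything falls off the work surface, if the arm or the gripper's body presses on something with over 40 N, if the wrist force passes 120 N, or if a joint passes its speed limit or range.

### The arm

A 7-joint arm with a two-finger parallel gripper is mounted at the origin on the work surface. World frame = base frame: x ahead of the robot, y to its left, z up, the work surface at z = 0. Lengths are in mm, angles in rad, forces in N, time in s.
With the tool pointing down it reaches from about 400 to 875 mm from the base axis. Payload 6.5 kg.
Tool frame: the origin (TCP) lies midway between the tips of the shut fingers; the grasp point (between the pads) lies 19 mm behind it (arm.tcp_to_grasp is the distance from the TCP to the grasp point, in mm); x points along the fingers, z is the direction in which the jaws open and shut, and the axes are right-handed (so a half turn about x gives the same grasp; the last joint's range is limited). The gripper opens to 85 mm and grips with 20 to 120 N. Pads are 22 mm wide; open, the fingers measure 114 mm over their backs; the gripper's body (76 mm by 85 mm) begins 54 mm behind the grasp point. The pads swing forward as they close: fully open they stand 13 mm farther back than shut.
Start: joints at [1.206, 0.536, -0.004, 1.538, 0.003, 1.067, -0.071], TCP at [191.339, -621.192, 231.29] pointing down, gripper open.
Joint ranges: [-2.7, 2.7], [-0.37, 2.16], [-1.27, 1.26], [0.24, 2.4], [-1.31, 4.45], [0.19, 1.91], [-2.76, 2.76]. Speed limits (rad/s): [2.39, 2.39, 3.14, 3.14, 3.14, 3.14, 3.14].

### API

Orientations are given as a unit quaternion [x, y, z, w].
In Python, from workcell import sensors, snapshot, calibration, sign_off, arm gives the robot as it stands.
- The arm moves only by the tool apply_moves, never from a script. Its argument "rows" is a list of rows, each a list of 6 numbers: the shift along the tool's x, y, z in m, then the turn, a rotation vector about the tool's x, y, z in degrees. In form: [[dx, dy, dz, ax, ay, az], ...]. A call has 1 to 10 rows; each row is the pose to reach, as a shift and turn from the pose commanded when the call began, along the tool's axes at that moment; what a row does not reach only later rows make up. A row lasts 1/8 s, in which the tool goes at most 62.5 mm and 10.7 degrees, less where a joint would pass 70% of its speed; a pose out of reach is approached as far as the arm can. A call with a gripper value outside its range is refused whole. "gripper" is the finger opening in m, from 0 to 0.0854, set as the call begins (left out, the last holds). The fingers move at their own pace and stop on an object; "grip_force" is the grip in N (left out, the last holds). Time passes only in rows, so rows that repeat a pose let the fingers close. It gives the time, the measured TCP pose, the force and the opening at its end, in the units of the state.
- sensors.state(): the state, without advancing time (a new reading comes with each control period).
- snapshot(name): name is "scene" or "top" or "wrist"; returns the picture (480x640x3 uint8, blue, green, red); there is no depth.
- calibration(name): a dict with "fx", "fy", "cx", "cy" (pixels), "cam_to_world" (4x4, takes a point from camera to world coordinates). Camera axes: x right, y down, z forward; pixel columns grow to the right and rows downward; lengths in mm; the calibration is good to about 2 mm. A picture is of the moment at which its call begins: read the wrist's pose just before it. calibration takes no time and is no camera call; for the wrist camera it gives the pose at the moment of the call.
- sign_off(): hands the job in, once; it reports no verdict.
The state is a dict: "time_s": time; "q": joint angles; "qvel": joint speeds; "effort": joint torques, N m; "position": TCP position; "eef_rot": TCP orientation; "wrist_force": force on the tool from outside, world axes, zero at the start; "wrist_torque": the same for the moment, N m; "opening": finger opening in mm.
Only numpy, scipy, OpenCV 4.12 (cv2) and the standard library are available. Lean on these libraries where they do the work, as an engineer would, in place of code of your own. Each camera call takes 0.05 s, during which the arm holds its last target.

## Working session

There is one attempt and no reset: what is moved stays moved. The work goes in short steps, Python scripts to look and compute and a tool call to move; the robot and the scene stay as the last step left them, time stands still between calls to the robot, and variables do not carry over. Pictures are saved under pics/ and viewed, and the job is handed in when it is done.

Besides the shell and the picture viewer there is one more tool, called after "Request:" in YAML: its name, and indented under it one key for each argument. apply_moves: Moves the arm, as the interface text tells. Its arguments: {"type":"object","properties":{"rows":{"type":"array","items":{"type":"array","items":{"type":"number"}}},"gripper":{"type":"number"},"grip_force":{"type":"number"}},"required":["rows"]}

```bash
ls; mkdir -p pics; python3 - <<'E'
from workcell import sensors, snapshot, calibration, arm
import cv2,numpy as np
print(sensors.state())
print([a for a in dir(arm) if a[0]!='_'], arm.tcp_to_grasp)
for n in ("scene","top","wrist"):
    c=calibration(n); print(n,{k:(np.round(v,3).tolist()) for k,v in c.items()})
    cv2.imwrite(f"pics/{n}0.png",snapshot(n))
E
```

```text
pics
{'time_s': 0.0, 'q': array([ 1.20581289,  0.53723618, -0.0044496 ,  1.53887759,  0.00259813,
        1.06731512, -0.07123174]), 'qvel': array([ 3.33148464e-03,  2.26877494e-04, -7.65554656e-04,  1.41151987e-03,
       -2.01026571e-03,  1.97063481e-04, -8.39335244e-05]), 'effort': array([ 7.71164559e-04, -5.83402133e+01,  1.04878530e+00, -2.59098977e+01,
        1.21995859e-02,  9.71893460e-03, -1.41216225e-05]), 'position': array([ 191.1295806 , -620.58479175,  230.36589472]), 'eef_rot': array([ 0.420346  ,  0.56940519, -0.41965106,  0.56831325]), 'wrist_force': array([ 0.83344686, -0.13942159,  0.39227883]), 'wrist_torque': array([-0.07045073, -0.00793676, -0.00519823]), 'opening': 85.37568827808182}
['Unreachable', 'tcp_to_grasp'] 18.700000000000003
scene {'fx': 489.795, 'fy': 489.795, 'cx': 313.305, 'cy': 238.404, 'cam_to_world': [[-0.055, 0.674, -0.737, 1190.866], [0.998, 0.037, -0.042, 66.349], [-0.001, -0.738, -0.675, 660.737], [0.0, 0.0, 0.0, 1.0]]}
top {'fx': 454.269, 'fy': 454.269, 'cx': 321.028, 'cy': 245.34, 'cam_to_world': [[0.014, -0.992, 0.127, 438.043], [-1.0, -0.014, 0.004, 31.97], [-0.002, -0.127, -0.992, 1127.506], [0.0, 0.0, 0.0, 1.0]]}
wrist {'fx': 416.614, 'fy': 416.614, 'cx': 319.14, 'cy': 234.363, 'cam_to_world': [[0.294, -0.92, -0.26, 256.789], [-0.956, -0.284, -0.077, -600.747], [-0.003, 0.271, -0.963, 373.113], [0.0, 0.0, 0.0, 1.0]]}
```

View pics/top0.png

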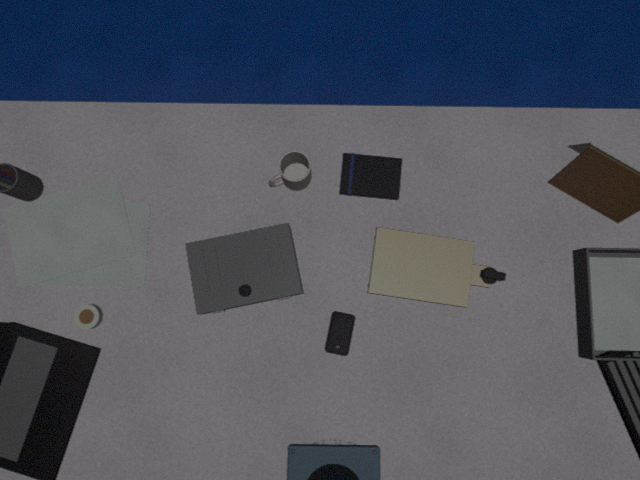

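View pics/scene0.png

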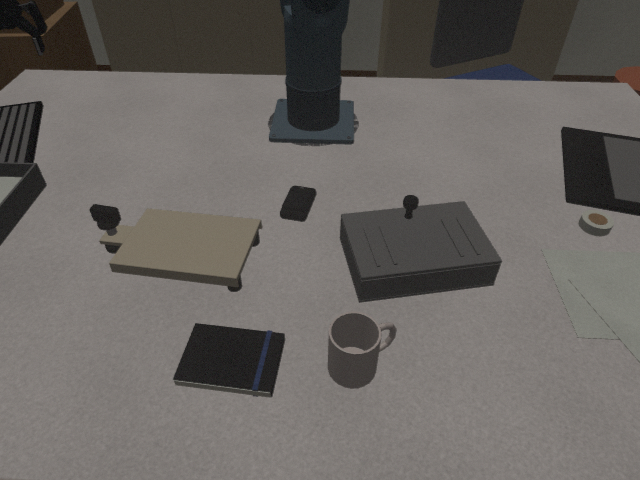

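```bash
cat > h.py <<'E'
import numpy as np, cv2
from scipy.spatial.transform import Rotation as R
from workcell import sensors, snapshot, calibration, arm
def ray(c,u,v):
    T=np.array(c["cam_to_world"]); d=T[:3,:3]@np.array([(u-c["cx"])/c["fx"],(v-c["cy"])/c["fy"],1.]); return T[:3,3],d
def onz(c,u,v,z):
    o,d=ray(c,u,v); return o+d*(z-o[2])/d[2]
def tri(c1,p1,c2,p2):
    o1,d1=ray(c1,*p1);o2,d2=ray(c2,*p2)
    s=np.linalg.lstsq(np.c_[d1,-d2],o2-o1,rcond=None)[0]
    a,b=o1+s[0]*d1,o2+s[1]*d2; return (a+b)/2,np.linalg.norm(a-b)
def proj(c,p):
    T=np.array(c["cam_to_world"]); q=T[:3,:3].T@(np.array(p)-T[:3,3]); return c["fx"]*q[0]/q[2]+c["cx"],c["fy"]*q[1]/q[2]+c["cy"]
# tool pointing down, jaw axis (tool z) at world yaw angle a
def down(a,tilt=None):
    x=np.array([0,0,-1.]); z=np.array([np.cos(a),np.sin(a),0]); y=np.cross(z,x); return R.from_matrix(np.c_[x,y,z])
def delta(pos,rot,cur=None):
    s=sensors.state(); p=s["position"]; r=R.from_quat(s["eef_rot"])
    if cur is not None: p,r=cur
    d=r.inv().apply(np.array(pos)-p)/1000; a=(r.inv()*rot).as_rotvec(degrees=True)
    return np.round(d,4),np.round(a,2)
E
python3 - <<'E'
from h import *
im={n:cv2.imread(f"pics/{n}0.png") for n in("top","scene")}
for n in im:
    g=(255*(im[n]/255.)**0.5).astype(np.uint8)
    cr=g[130:370,160:540] if n=="top" else g[150:420,60:530]
    cv2.imwrite(f"pics/{n}0b.png",cv2.resize(cr,None,fx=1.7 if n=="scene" else 2.1,fy=1.7 if n=="scene" else 2.1,interpolation=cv2.INTER_CUBIC))
t=cv2.GaussianBlur(im["top"],(3,3),0); 
for p in [(240,260),(225,290),(420,265),(490,275),(245,290),(330,220),(340,335)]: print(p,t[p[1],p[0]],cv2.cvtColor(t,cv2.COLOR_BGR2HSV)[p[1],p[0]])
s=cv2.GaussianBlur(im["scene"],(3,3),0)
for p in [(400,240),(190,245),(105,215),(410,202),(420,285)]: print(p,s[p[1],p[0]])
E
```

```text
(240, 260) [68 67 68] [150   4  68]
(225, 290) [67 69 67] [60  7 69]
(420, 265) [100 114 118] [ 23  39 118]
(490, 275) [32 32 35] [ 0 22 35]
(245, 290) [31 30 30] [120   8  31]
(330, 220) [112 110 112] [150   5 112]
(340, 335) [34 32 33] [135  15  34]
(400, 240) [71 72 74]
(190, 245) [ 99 114 122]
(105, 215) [28 29 31]
(410, 202) [34 34 36]
(420, 285) [40 41 43]
```

View pics/top0b.png

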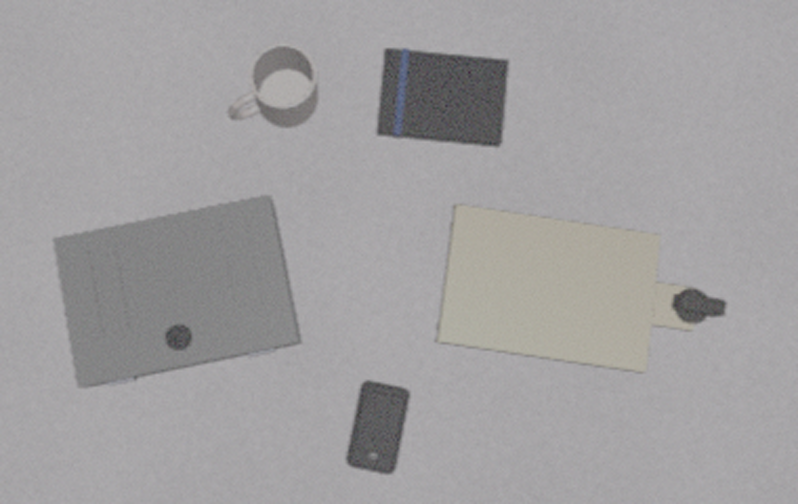

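View pics/scene0b.png

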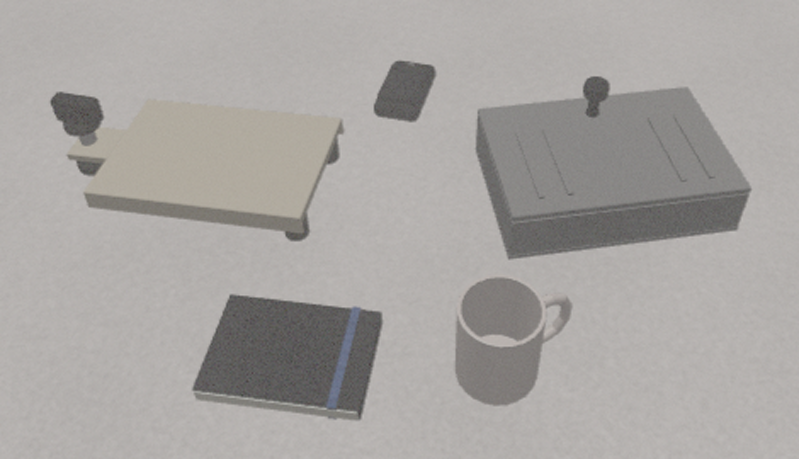

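```bash
python3 - <<'E'
from h import *
ct,cs=calibration("top"),calibration("scene")
t=cv2.GaussianBlur(cv2.imread("pics/top0.png"),(3,3),0); v=t.max(2)
def big(m,box):
    k=np.zeros_like(m);x0,y0,x1,y1=box;k[y0:y1,x0:x1]=m[y0:y1,x0:x1]
    c=max(cv2.findContours(k,cv2.RETR_EXTERNAL,cv2.CHAIN_APPROX_NONE)[0],key=cv2.contourArea);return c
case=((v<92)*255).astype(np.uint8)
c=big(case,(170,205,315,330)); print("case area",cv2.contourArea(c)); q=cv2.boxPoints(cv2.minAreaRect(c))
for p in q: print("case",p,onz(ct,*p,63).round(1))
hsv=cv2.cvtColor(t,cv2.COLOR_BGR2HSV)
sh=((hsv[...,1]>22)&(hsv[...,2]>85)&(hsv[...,0]<40)).astype(np.uint8)*255
sh=cv2.morphologyEx(sh,cv2.MORPH_OPEN,np.ones((25,25)))
c=big(sh,(350,210,480,320)); print("shelf",cv2.contourArea(c))
q=cv2.boxPoints(cv2.minAreaRect(c)); 
for p in q: print("shelf",p,onz(ct,*p,43).round(1))
dk=((v<48)*255).astype(np.uint8)
s=cv2.GaussianBlur(cv2.imread("pics/scene0.png"),(3,3),0); ds=((s.max(2)<52)*255).astype(np.uint8)
for nm,m,box in[("lidknob top",dk,(230,275,262,303)),("bar top",dk,(475,262,515,290)),("mouse",dk,(315,300,370,365)),("note",dk,(330,145,410,205)),("lidknob sc",ds,(395,190,425,222)),("bar sc",ds,(80,195,130,228))]:
    c=big(m,box); M=cv2.moments(c); r=cv2.minAreaRect(c); print(nm,(M["m10"]/M["m00"],M["m01"]/M["m00"]),r, cv2.boundingRect(c))
E
```

```text
case area 7773.0
case [182.16531 243.55582] [574.3 364.3  63. ]
case [289.47067 221.54446] [630.6 111.7  63. ]
case [304.2795  293.73752] [460.3  73.3  63. ]
case [196.97415 315.74887] [406.1 321.1  63. ]
shelf 6371.5
shelf [366.59415 292.03912] [466.7 -73.8  43. ]
shelf [376.43033 226.46454] [624.9 -97.5  43. ]
shelf [478.33743 241.75061] [ 591.  -342.7   43. ]
shelf [468.50125 307.3252 ] [ 434.1 -314.7   43. ]
lidknob top (244.54022988505747, 290.2824302134647) ((244.5, 290.5), (11.0, 11.0), 90.0) (239, 285, 12, 12)
bar top (491.2112890922959, 275.2418001525553) ((492.5, 275.0), (14.0, 23.0), 90.0) (481, 268, 24, 15)
mouse (339.5166468489893, 333.1165279429251) ((339.4808044433594, 333.09613037109375), (22.553354263305664, 40.399925231933594), 11.309932708740234) (326, 312, 28, 43)
note (375.82600681964794, 176.5553405216109) ((375.8606262207031, 176.5327911376953), (47.078582763671875, 40.37894058227539), 5.19442892074585) (351, 155, 50, 44)
lidknob sc (409.73519458544837, 205.37478849407782) ((410.5, 207.0), (22.0, 13.0), 90.0) (404, 196, 14, 23)
bar sc (105.16965857092572, 215.9324181626188) ((104.5, 216.0), (22.0, 29.0), 90.0) (90, 205, 30, 23)
```

```bash
cat >> h.py <<'E'
def big(m,box):
    k=np.zeros_like(m);x0,y0,x1,y1=box;k[y0:y1,x0:x1]=m[y0:y1,x0:x1]
    return max(cv2.findContours(k,cv2.RETR_EXTERNAL,cv2.CHAIN_APPROX_NONE)[0],key=cv2.contourArea)
def sides(cam,c,z,step=0):
    w=np.array([onz(cam,p[0][0],p[0][1],z)[:2] for p in c],np.float32)
    q=cv2.boxPoints(cv2.minAreaRect(w)); L=[]
    for i in range(4):
        a,b=q[i],q[(i+1)%4]; u=(b-a)/np.linalg.norm(b-a); n=np.array([-u[1],u[0]]); s=(w-a)@u/np.linalg.norm(b-a); d=(w-a)@n
        k=(s>.12)&(s<.88)&(abs(d)<14); l=cv2.fitLine(w[k],cv2.DIST_HUBER,0,.01,.01).ravel(); L.append(l)
    P=[]
    for i in range(4):
        l,m=L[i],L[(i+1)%4]; t=np.linalg.solve(np.c_[l[:2],-m[:2]],m[2:]-l[2:]); P.append(l[2:]+t[0]*l[:2])
    return L,np.array(P)
E
python3 - <<'E'
from h import *
ct,cs=calibration("top"),calibration("scene")
t=cv2.GaussianBlur(cv2.imread("pics/top0.png"),(3,3),0); v=t.max(2)
hsv=cv2.cvtColor(t,cv2.COLOR_BGR2HSV)
case=((v<90)*255).astype(np.uint8)
sh=((hsv[...,1]>22)&(hsv[...,2]>85)&(hsv[...,0]<40)).astype(np.uint8)*255
sh=cv2.morphologyEx(cv2.morphologyEx(sh,cv2.MORPH_CLOSE,np.ones((5,5))),cv2.MORPH_OPEN,np.ones((5,5)))
for n,m,b,z in [("case",case,(170,205,315,330),63),("shelf",sh,(350,210,482,320),43)]:
    L,P=sides(ct,big(m,b),z); print(n,P.round(1).tolist(),"mid",P.mean(0).round(1)); print([round(float(np.linalg.norm(P[i]-P[i-1])),1) for i in range(4)],[round(float(np.degrees(np.arctan2(l[1],l[0]))),2) for l in L])
print("lid knob tri(head)",tri(ct,(244.5,290.3),cs,(410.6,202.5)), onz(ct,244.5,290.3,105))
print("bar",tri(ct,(491.2,275.2),cs,(105.2,213)))
E
```

```text
case [[461.5, 75.69999694824219], [628.7000122070312, 112.69999694824219], [574.7000122070312, 356.79998779296875], [408.0, 320.29998779296875]] mid [518.2 216.4]
[250.4, 171.3, 250.0, 170.7] [-77.65, 12.49, -77.52, 12.35]
shelf [[588.9000244140625, -346.0], [623.5999755859375, -97.9000015258789], [467.29998779296875, -77.30000305175781], [431.8999938964844, -342.0]] mid [ 527.9 -215.8]
[157.0, 250.5, 157.6, 267.0] [-1.47, 82.03, -7.52, 82.38]
lid knob tri(head) (array([465.42977562, 207.02625369,  95.52994994]), np.float64(0.7906447962722465)) [465.20320601 205.81645459 105.        ]
bar (array([ 508.72414032, -358.55730126,   80.2637622 ]), np.float64(2.880938529240032))
```

```bash
python3 - <<'E'
from h import *
s=sensors.state(); r=R.from_quat(s["eef_rot"]); print(r.as_matrix().round(3))
z=r.as_matrix()[:,2]; print("jaw yaw",np.degrees(np.arctan2(z[1],z[0])), s["position"])
for a in (102.4,-77.6):
  for p in ([450,-420,231],[480,-100,231],[465.3,205.6,180]): print(a,p,delta(p,down(np.radians(a))))
E
```

```text
[[-0.     0.956  0.294]
 [ 0.001  0.294 -0.956]
 [-1.    -0.    -0.001]]
jaw yaw -72.87552343240789 [ 191.19876171 -620.7444954   230.61527473]
102.4 [450, -420, 231] (array([-3.000e-04,  3.064e-01, -1.156e-01]), array([-1.7528e+02, -1.0000e-02, -1.2000e-01]))
102.4 [480, -100, 231] (array([ 1.000e-04,  4.293e-01, -4.126e-01]), array([-1.7528e+02, -1.0000e-02, -1.2000e-01]))
102.4 [465.3, 205.6, 180] (array([ 0.0515,  0.5053, -0.7089]), array([-1.7528e+02, -1.0000e-02, -1.2000e-01]))
-77.6 [450, -420, 231] (array([-3.000e-04,  3.064e-01, -1.156e-01]), array([ 4.72, -0.08,  0.01]))
-77.6 [480, -100, 231] (array([ 1.000e-04,  4.293e-01, -4.126e-01]), array([ 4.72, -0.08,  0.01]))
-77.6 [465.3, 205.6, 180] (array([ 0.0515,  0.5053, -0.7089]), array([ 4.72, -0.08,  0.01]))
```

Request:
apply_moves:
  rows:
    - [0, 0.06, -0.023, 0.5, 0, 0]
    - [0, 0.12, -0.046, 1, 0, 0]
    - [0, 0.18, -0.068, 1.5, 0, 0]
    - [0, 0.24, -0.09, 2, 0, 0]
    - [0, 0.306, -0.116, 2.5, 0, 0]
    - [0, 0.33, -0.172, 3, 0, 0]
    - [0, 0.354, -0.23, 3.5, 0, 0]
    - [0, 0.378, -0.287, 4, 0, 0]
    - [0, 0.403, -0.345, 4.5, 0, 0]
    - [0, 0.429, -0.4, 4.7, 0, 0]
  gripper: 0.06
  grip_force: 25

```text
time_s: 1.4
position: [482.2, -118.7, 231.3]
eef_rot: [0.443, 0.551, -0.443, 0.551]
wrist_force: [1.2, 0.9, -0.1]
opening: 59.8
```

```bash
python3 - <<'E'
from h import *
s=sensors.state(); print(s["position"],s["q"].round(2),s["time_s"])
for p in ([475,0,231],[465.3,205.6,180]): print(delta(p,down(np.radians(-77.6))))
E
```

```text
[ 482.21564932 -118.67923231  231.30074318] [ 0.31  0.28 -0.19  1.93  0.07  0.94 -1.27] 1.4
(array([ 0.0003,  0.0184, -0.1175]), array([-0.  ,  0.01, -0.  ]))
(array([ 0.0512,  0.0531, -0.3204]), array([-0.  ,  0.01, -0.  ]))
```

Request:
apply_moves:
  rows:
    - [0, 0.009, -0.058, 0, 0, 0]
    - [0, 0.018, -0.117, 0, 0, 0]
    - [0, 0.027, -0.168, 0, 0, 0]
    - [0, 0.036, -0.22, 0, 0, 0]
    - [0, 0.045, -0.27, 0, 0, 0]
    - [0.01, 0.053, -0.32, 0, 0, 0]
    - [0.03, 0.053, -0.3205, 0, 0, 0]
    - [0.03, 0.053, -0.3205, 0, 0, 0]
    - [0.03, 0.053, -0.3205, 0, 0, 0]

```text
time_s: 2.52
position: [465.6, 203.0, 201.7]
eef_rot: [0.443, 0.551, -0.443, 0.551]
wrist_force: [-0.0, -0.2, -0.2]
opening: 60.2
```

```bash
python3 - <<'E'
from h import *
s=sensors.state(); print(s["position"],s["q"].round(2),s["time_s"])
c=calibration("wrist"); im=snapshot("wrist"); cv2.imwrite("pics/w1.png",(255*(im/255.)**.5).astype(np.uint8))
print(proj(c,[465.3,205.6,106]), proj(c,[465.3,205.6,98]))
E
```

```text
[465.63549456 203.02076119 201.67163918] [-0.21  0.36 -0.35  1.92  0.16  0.89 -2.  ] 2.525
(np.float64(315.29366702001147), np.float64(236.38146432118023)) (np.float64(315.4243883771333), np.float64(232.78736775890084))
```

View pics/w1.png

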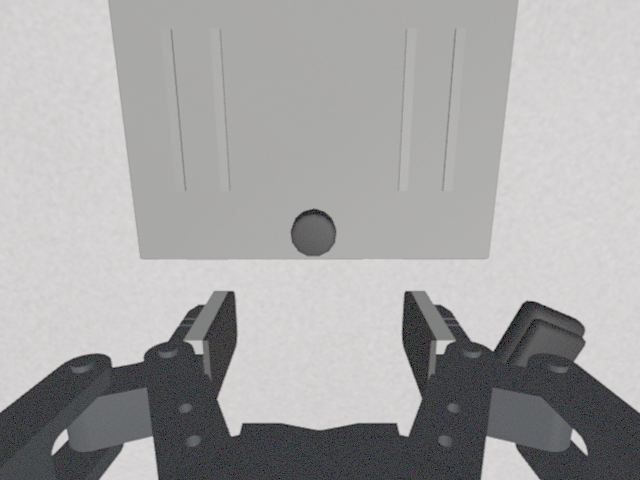

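Request:
apply_moves:
  rows:
    - [0.04, 0.001, -0.0024, 0, 0, 0]
    - [0.08, 0.001, -0.0024, 0, 0, 0]
    - [0.1, 0.001, -0.0024, 0, 0, 0]
    - [0.1, 0.001, -0.0024, 0, 0, 0]
    - [0.1, 0.001, -0.0024, 0, 0, 0]

```text
time_s: 3.2
position: [466.8, 206.4, 102.5]
eef_rot: [0.444, 0.551, -0.443, 0.551]
wrist_force: [-0.3, -0.2, 0.4]
opening: 60.1
```

```bash
python3 - <<'E'
from h import *
s=sensors.state(); print(s["position"],s["q"].round(2),s["qvel"].round(3),s["time_s"],s["wrist_force"])
print(delta([466,205.6,80.5],down(np.radians(-77.6))))
E
```

```text
[466.76629851 206.44476741 102.53124151] [-0.26  0.51 -0.31  1.99  0.24  0.68 -2.07] [-0.003 -0.008 -0.004 -0.001  0.    -0.003 -0.002] 3.2 [-0.30010055 -0.23337463  0.4085399 ]
(array([ 0.022 , -0.001 ,  0.0007]), array([-0.02, -0.02, -0.11]))
```

Request:
apply_moves:
  rows:
    - [0.012, -0.0005, 0.0005, 0, 0, 0]
    - [0.022, -0.0005, 0.0005, 0, 0, 0]
    - [0.022, -0.0005, 0.0005, 0, 0, 0]

```text
time_s: 3.58
position: [464.6, 205.4, 78.4]
eef_rot: [0.442, 0.551, -0.444, 0.551]
wrist_force: [-0.3, -0.5, -0.1]
opening: 60.1
```

Request:
apply_moves:
  rows:
    - [0, 0, 0, 0, 0, 0]
    - [0, 0, 0, 0, 0, 0]
    - [0, 0, 0, 0, 0, 0]
    - [0, 0, 0, 0, 0, 0]
  gripper: 0.0
  grip_force: 30

```text
time_s: 4.08
position: [465.4, 206.7, 79.7]
eef_rot: [0.443, 0.551, -0.442, 0.551]
wrist_force: [-2.3, 2.3, 5.2]
opening: 26.5
```

```bash
python3 - <<'E'
from h import *
s=sensors.state(); print(s["position"],s["time_s"],s["wrist_force"],s["opening"])
p=s["position"]; r=R.from_quat(s["eef_rot"])
# arc: handle about hinge, tool tilt beta
X=np.array([.977,.2136,0]);Z=np.array([0,0,1.])
a0=np.arctan2(43,140);rad=np.hypot(43,140)
for th in np.arange(.1,1.8,.1).tolist()+[1.72]:
    d=X*(140-rad*np.cos(a0+th))+Z*(rad*np.sin(a0+th)-43)
    print(round(th,2),np.round(r.inv().apply(d),1))
E
```

```text
[465.38740231 206.71099911  79.68390167] 4.075 [-2.29205842  2.28093083  5.15432009] 26.51163925856176
0.1 [-13.8   5.   -0. ]
0.2 [-26.9  11.4  -0. ]
0.3 [-39.4  19.   -0. ]
0.4 [-51.1  27.8   0. ]
0.5 [-61.8  37.8   0. ]
0.6 [-71.5  48.8   0. ]
0.7 [-80.   60.7   0. ]
0.8 [-87.3  73.4   0.1]
0.9 [-93.3  86.7   0.1]
1.0 [-9.800e+01  1.006e+02  1.000e-01]
1.1 [-1.012e+02  1.149e+02  1.000e-01]
1.2 [-103.   129.4    0.2]
1.3 [-103.3  144.1    0.2]
1.4 [-102.1  158.7    0.2]
1.5 [-99.6 173.1   0.3]
1.6 [-95.5 187.2   0.3]
1.7 [-90.1 200.8   0.3]
1.72 [-88.9 203.4   0.4]
```

Request:
apply_moves:
  rows:
    - [-0.007, 0.0024, 0, 0, 0, 0]
    - [-0.0138, 0.005, 0, 0, 0, 0]
    - [-0.0269, 0.0114, 0, 0, 0, 0]
    - [-0.0394, 0.019, 0, 0, 0, 0]
    - [-0.0511, 0.0278, 0, 0, 0, 0]
    - [-0.0511, 0.0278, 0, 0, 0, 0]

```text
time_s: 4.82
position: [492.6, 212.7, 131.2]
eef_rot: [0.443, 0.551, -0.443, 0.551]
wrist_force: [-1.7, 5.2, -2.3]
opening: 26.4
```

```bash
python3 - <<'E'
from h import *
s=sensors.state(); print(s["position"],s["time_s"],s["wrist_force"],s["opening"])
im=snapshot("scene"); cv2.imwrite("pics/s1.png",(255*(im/255.)**.5).astype(np.uint8))
E
```

```text
[492.60384224 212.65452771 131.19230399] 4.825 [-1.74517223  5.2301294  -2.28936633] 26.37150156890389
```

View pics/s1.png

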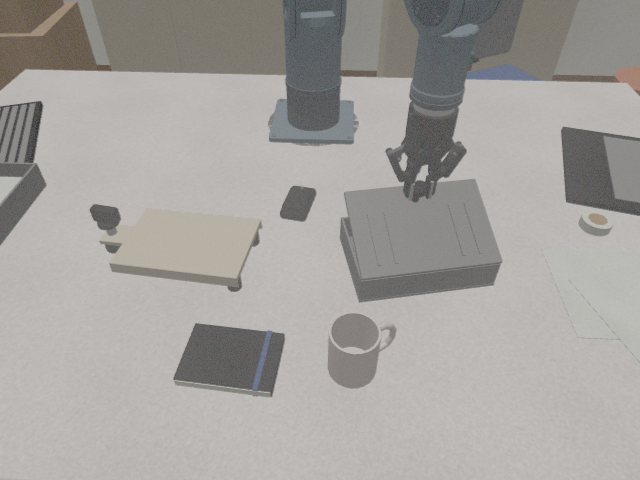

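Request:
apply_moves:
  rows:
    - [-0.0107, 0.01, 0, 0, 0, 0]
    - [-0.0204, 0.021, 0, 0, 0, 0]
    - [-0.0289, 0.0329, 0, 0, 0, 0]
    - [-0.0362, 0.0456, 0, 0, 0, 0]
    - [-0.0422, 0.0589, 0, 0, 0, 0]
    - [-0.0469, 0.0728, 0, 0, 0, 0]
    - [-0.0501, 0.0871, 0, 0, 0, 0]
    - [-0.0519, 0.1016, 0, 0, 0, 0]
    - [-0.0519, 0.1016, 0, 0, 0, 0]

```text
time_s: 6.0
position: [592.0, 234.6, 182.8]
eef_rot: [0.443, 0.551, -0.443, 0.551]
wrist_force: [-2.4, 4.4, 4.6]
opening: 26.7
```

```bash
python3 - <<'E'
from h import *
s=sensors.state(); print(s["position"],s["time_s"],s["wrist_force"],s["opening"])
im=snapshot("scene"); cv2.imwrite("pics/s2.png",(255*(im/255.)**.5).astype(np.uint8))
E
```

```text
[592.03555431 234.56749033 182.84530166] 6.0 [-2.4319822   4.37049728  4.6235621 ] 26.735100307617017
```

View pics/s2.png

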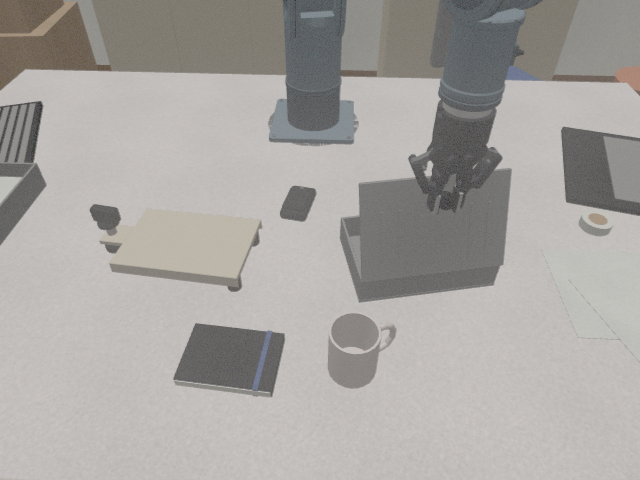

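Request:
apply_moves:
  rows:
    - [-0.0003, 0.0147, 0, 0, 0, 0]
    - [0.0009, 0.0293, 0, 0, 0, 0]
    - [0.0034, 0.0437, 0, 0, 0, 0]
    - [0.0075, 0.0578, 0, 0, 0, 0]
    - [0.0129, 0.0714, 0, 0, 0, 0]
    - [0.0138, 0.0735, 0, 0, 0, 0]
    - [0.0138, 0.0735, 0, 0, 0, 0]

```text
time_s: 6.92
position: [663.8, 250.3, 169.1]
eef_rot: [0.444, 0.551, -0.442, 0.551]
wrist_force: [-0.4, 4.8, 4.6]
opening: 26.7
```

```bash
python3 - <<'E'
from h import *
s=sensors.state(); print(s["position"],s["time_s"],s["wrist_force"],s["opening"])
im=snapshot("scene"); cv2.imwrite("pics/s3.png",(255*(im/255.)**.5).astype(np.uint8))
E
```

```text
[663.75909136 250.31251649 169.14412253] 6.925 [-0.44998955  4.82224968  4.57041756] 26.704220320972333
```

View pics/s3.png

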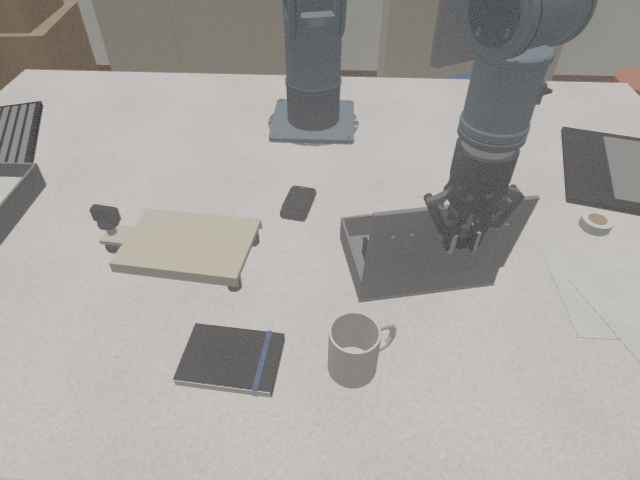

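Request:
apply_moves:
  rows:
    - [0, 0, 0, 0, 0, 0]
    - [0, 0, 0, 0, 0, 0]
    - [0, 0, 0, 0, 0, 0]
  gripper: 0.06

```text
time_s: 7.35
position: [663.4, 248.2, 168.0]
eef_rot: [0.443, 0.551, -0.444, 0.551]
wrist_force: [-1.1, 0.0, 0.5]
opening: 60.0
```

Request:
apply_moves:
  rows:
    - [-0.02, 0, 0, 0, 0, 0]
    - [-0.06, 0, 0, 0, 0, 0]
    - [-0.11, 0, 0, 0, 0, 0]
    - [-0.11, -0.055, 0, 10, 0, 0]
    - [-0.11, -0.11, 0, 20, 0, 0]
    - [-0.11, -0.16, 0, 30, 0, 0]
    - [-0.11, -0.16, 0, 40, 0, 0]
    - [-0.11, -0.16, 0, 50, 0, 0]
    - [-0.11, -0.16, 0, 60, 0, 0]
    - [-0.11, -0.16, 0, 70, 0, 0]

```text
time_s: 8.6
position: [505.4, 212.4, 272.0]
eef_rot: [-0.653, -0.252, 0.668, -0.252]
wrist_force: [0.5, 0.2, -1.2]
opening: 59.8
```

```bash
python3 - <<'E'
from h import *
s=sensors.state(); print(s["position"],s["time_s"],s["wrist_force"],s["opening"],s["q"].round(2))
r=R.from_quat(s["eef_rot"]); z=r.as_matrix()[:,2]; print(np.degrees(np.arctan2(z[1],z[0])))
for n in("scene","top","wrist"):
    c=calibration(n); im=snapshot(n); cv2.imwrite(f"pics/{n}4.png",(255*(im/255.)**.5).astype(np.uint8))
    if n=="wrist": np.save("w4.npy",c)
E
```

```text
[505.44685448 212.39645688 271.96902026] 8.6 [ 0.49071653  0.15604113 -1.24299443] 59.780883737169404 [-0.79  0.34  0.39  1.77 -0.15  1.08 -2.75]
-138.2101276285698
```

View pics/scene4.png

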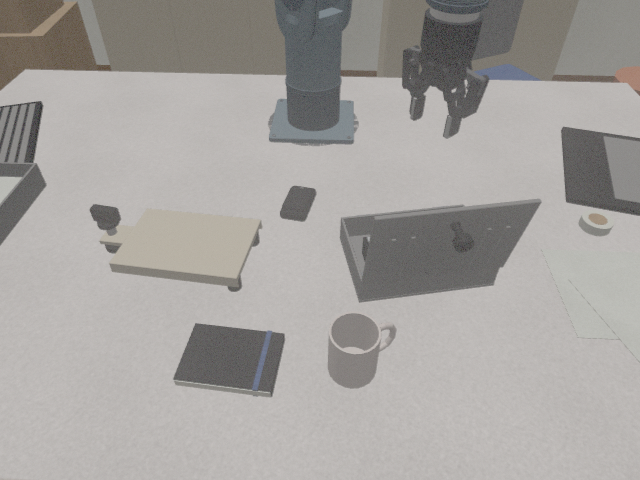

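View pics/wrist4.png

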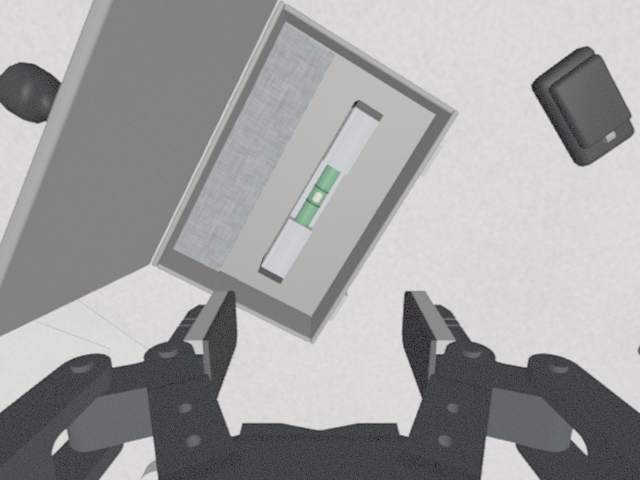

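View pics/top4.png

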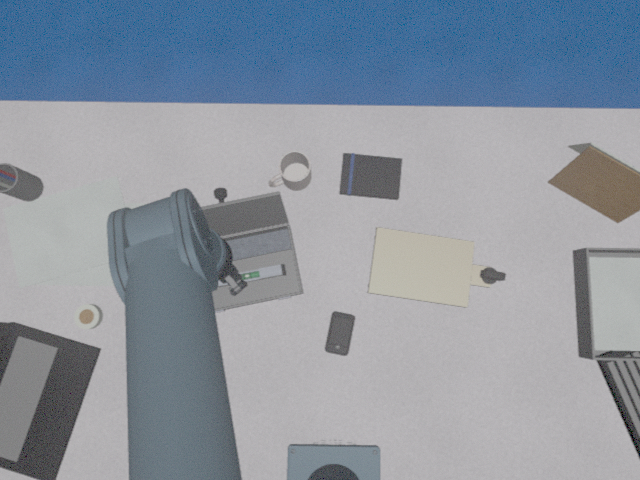

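```bash
python3 - <<'E'
from h import *
c=np.load("w4.npy",allow_pickle=True).item(); im=cv2.imread("pics/wrist4.png"); h=cv2.cvtColor(cv2.GaussianBlur(im,(3,3),0),cv2.COLOR_BGR2HSV)
g=((h[...,0]>45)&(h[...,0]<85)&(h[...,1]>60)).astype(np.uint8)*255
g=cv2.morphologyEx(g,cv2.MORPH_CLOSE,np.ones((15,15)))
k=big(g,(240,130,400,260)); M=cv2.moments(k); u=(M["m10"]/M["m00"],M["m01"]/M["m00"]); print(u,cv2.contourArea(k)); L,P=sides(c,k,45)
print(onz(c,*u,45),P.round(1).tolist(),[np.degrees(np.arctan2(l[1],l[0])) for l in L],[np.linalg.norm(P[i]-P[i-1]).round(1) for i in range(4)])
X=np.array([.977,.2136]);print("pred level", np.array([601.7,234.7])-105*X)
# interior edge checks: case corners rim z=55
for p in((457,112),(282,4),(313,341),(155,264)): print(p,onz(c,*p,55).round(1))
for p in((358,101),(382,118),(262,264),(283,281)): print(p,onz(c,*p,45).round(1))
E
```

```text
(316.50951321966886, 195.99604645416355) 674.5
[503.34451888 212.5596182   45.        ] [[501.3999938964844, 184.8000030517578], [501.3999938964844, 184.8000030517578], [504.20001220703125, 241.5], [504.20001220703125, 241.5]] [np.float32(87.10812), np.float32(10.864834), np.float32(87.10812), np.float32(7.672543)] [np.float32(56.8), np.float32(0.0), np.float32(56.8), np.float32(0.0)]
pred level [499.115 212.272]
(457, 112) [464.7  80.5  55. ]
(282, 4) [625.1 116.9  55. ]
(313, 341) [412.2 319.5  55. ]
(155, 264) [572.4 355.7  55. ]
(358, 101) [531.5 128.5  45. ]
(382, 118) [506.7 124.8  45. ]
(262, 264) [498.3 294.9  45. ]
(283, 281) [472.4 294.9  45. ]
```

Request:
apply_moves:
  rows:
    - [0, 0, 0, -10.5, 0, 0]
    - [0, 0, 0, -21, 0, 0]
    - [0, 0, 0, -31.5, 0, 0]
    - [0, 0, 0, -42, 0, 0]
    - [0, 0, 0, -52.5, 0, 0]
    - [0, 0, 0, -63, 0, 0]
    - [0, 0, 0, -73.5, 0, 0]
    - [0, 0, 0, -84, 0, 0]
    - [0, 0, 0, -94.5, 0, 0]
    - [0, 0, 0, -100, 0, 0]
  gripper: 0.045

```text
time_s: 10.0
position: [505.3, 212.9, 271.6]
eef_rot: [0.224, 0.675, -0.233, 0.663]
wrist_force: [-0.3, -0.1, 0.8]
opening: 44.9
```

```bash
python3 - <<'E'
from h import *
s=sensors.state(); print(s["position"],s["time_s"],s["wrist_force"],s["opening"],s["q"].round(2))
r=R.from_quat(s["eef_rot"]); z=r.as_matrix()[:,2]; print(np.degrees(np.arctan2(z[1],z[0])))
print(delta([501.5,211.8,150],down(np.radians(12))))
c=np.load("w4.npy",allow_pickle=True).item()
a=np.radians(12.4);X=np.array([np.cos(a),np.sin(a)])
for p in((335,55),(220,270)): print((onz(c,*p,5)[:2]-[601.7,234.7])@X)
E
```

```text
[505.27887472 212.94842743 271.59409915] 10.0 [-0.33386939 -0.1453464   0.81491592] 44.93481485556295 [-0.52  0.33  0.05  1.75 -0.02  1.08 -1.12]
-37.638451964988974
(array([ 0.1217, -0.0011, -0.0009]), array([-49.63,  -1.07,   0.65]))
-55.67854547942511
-55.77834964509061
```

Request:
apply_moves:
  rows:
    - [0.03, 0, 0, -10, -0.2, 0.1]
    - [0.06, 0, 0, -20, -0.4, 0.2]
    - [0.09, 0, 0, -30, -0.6, 0.4]
    - [0.11, -0.001, -0.001, -40, -0.8, 0.5]
    - [0.1217, -0.0011, -0.0009, -49.6, -1.0, 0.65]
    - [0.1217, -0.0011, -0.0009, -49.6, -1.0, 0.65]
    - [0.1217, -0.0011, -0.0009, -49.6, -1.0, 0.65]

```text
time_s: 10.88
position: [501.9, 211.5, 150.1]
eef_rot: [-0.07, 0.704, 0.07, 0.703]
wrist_force: [-0.3, -0.2, 0.5]
opening: 45.2
```

```bash
python3 - <<'E'
from h import *
s=sensors.state(); print(s["position"],s["time_s"],s["q"].round(2))
r=R.from_quat(s["eef_rot"]); z=r.as_matrix()[:,2]; print(np.degrees(np.arctan2(z[1],z[0])),r.as_matrix().round(3).tolist())
c=calibration("wrist");im=snapshot("wrist"); cv2.imwrite(f"pics/w5.png",(255*(im/255.)**.5).astype(np.uint8)); np.save("w5.npy",c)
print(delta([501.5,211.8,14],down(np.radians(12))))
E
```

```text
[501.91677308 211.54969072 150.05126052] 10.875 [-0.39  0.47 -0.12  1.88  0.08  0.8  -0.35]
11.423139818784446 [[-0.001, -0.198, 0.98], [-0.0, 0.98, 0.198], [-1.0, 0.0, -0.001]]
(array([ 0.136 ,  0.0004, -0.0003]), array([-0.55, -0.03,  0.02]))
```

View pics/w5.png

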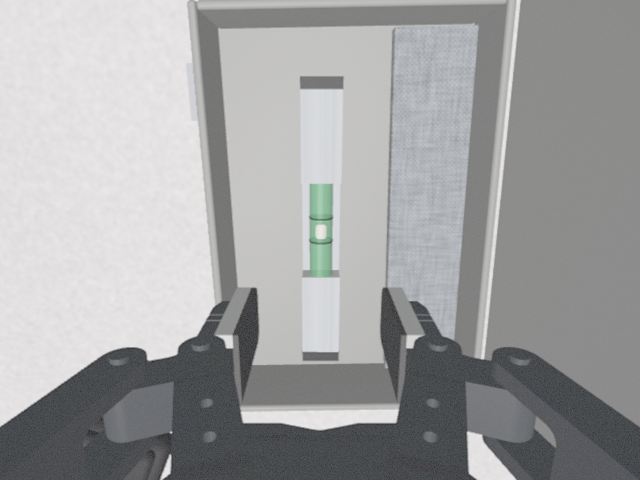

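```bash
python3 - <<'E'
from h import *
c=np.load("w5.npy",allow_pickle=True).item()
for p in((321,184),(321,276),(321,230),(301,90),(343,90),(303,352),(339,352),(301,77),(343,77),(303,360),(339,360)):print(p,onz(c,*p,45).round(1))
E
```

```text
(321, 184) [496.7 241.6  45. ]
(321, 276) [508.4 184.1  45. ]
(321, 230) [502.4 213.7  45. ]
(301, 90) [475.1 291.5  45. ]
(343, 90) [498.3 296.1  45. ]
(303, 352) [507.4 128.4  45. ]
(339, 352) [531.1 133.1  45. ]
(301, 77) [473.9 298.2  45. ]
(343, 77) [496.9 302.8  45. ]
(303, 360) [508.5 122.4  45. ]
(339, 360) [532.3 127.2  45. ]
```

Request:
apply_moves:
  rows:
    - [0.05, 0, 0, -0.5, 0, 0]
    - [0.09, 0, 0, -0.5, 0, 0]
    - [0.115, 0, 0, -0.5, 0, 0]
    - [0.13, 0, 0, -0.5, 0, 0]
    - [0.136, 0, 0, -0.5, 0, 0]
    - [0.136, 0, 0, -0.5, 0, 0]

```text
time_s: 11.68
position: [501.4, 211.1, 13.4]
eef_rot: [-0.075, 0.704, 0.074, 0.703]
wrist_force: [-0.7, 0.2, 0.9]
opening: 45.0
```

Request:
apply_moves:
  rows:
    - [0, 0, 0, 0, 0, 0]
    - [0, 0, 0, 0, 0, 0]
    - [0, 0, 0, 0, 0, 0]
    - [0, 0, 0, 0, 0, 0]
    - [-0.01, 0, 0, 0, 0, 0]
    - [-0.03, 0, 0, 0, 0, 0]
    - [-0.03, 0, 0, 0, 0, 0]
  gripper: 0.0
  grip_force: 60

```text
time_s: 12.55
position: [502.0, 211.2, 44.2]
eef_rot: [-0.075, 0.703, 0.074, 0.703]
wrist_force: [-1.0, -0.6, -2.4]
opening: 23.5
```

```bash
python3 - <<'E'
from h import *
s=sensors.state(); print(s["position"],s["time_s"],s["q"].round(2),s["opening"],s["wrist_force"])
r=R.from_quat(s["eef_rot"]); z=r.as_matrix()[:,2]; print(np.degrees(np.arctan2(z[1],z[0])))
c=calibration("wrist");im=snapshot("wrist"); cv2.imwrite(f"pics/w6.png",(255*(im/255.)**.5).astype(np.uint8))
E
```

```text
[501.95079502 211.24368579  44.19758547] 12.55 [-0.4   0.64 -0.1   1.92  0.11  0.58 -0.37] 23.462550315928034 [-0.98074289 -0.61386315 -2.41767346]
12.075704787845787
```

View pics/w6.png

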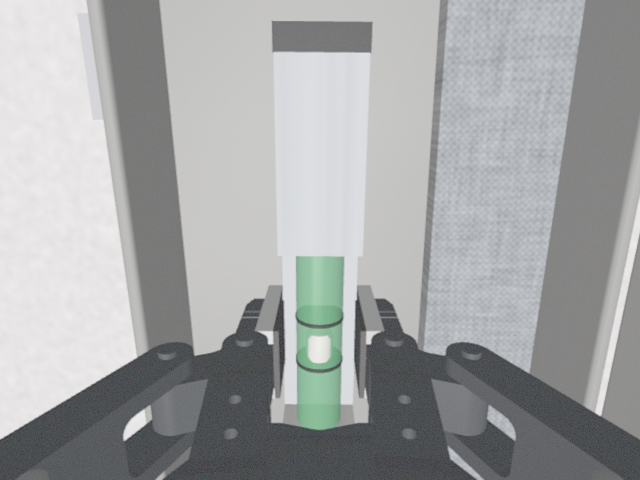

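```bash
python3 - <<'E'
from h import *
y=np.array([np.cos(np.radians(82.2)),np.sin(np.radians(82.2))]); t=np.array([529.1,-206.4])+8*y; print(t)
print(delta([501,211,150],down(np.radians(12))),delta([*t,150],down(np.radians(-7.8))),delta([*t,75],down(np.radians(-7.8))))
E
```

```text
[ 530.18572458 -198.47401728]
(array([-1.066e-01, -1.000e-04, -4.000e-04]), array([ 0.08, -0.07,  0.09])) (array([-0.106 , -0.4066, -0.0576]), array([19.88, -0.06,  0.1 ])) (array([-0.031 , -0.4065, -0.0575]), array([19.88, -0.06,  0.1 ]))
```

Request:
apply_moves:
  rows:
    - [-0.03, 0, 0, 0, 0, 0]
    - [-0.07, 0, 0, 0, 0, 0]
    - [-0.1, -0.03, -0.005, 0, 0, 0]
    - [-0.106, -0.08, -0.01, 2, 0, 0]
    - [-0.106, -0.135, -0.02, 6, 0, 0]
    - [-0.106, -0.19, -0.028, 9, 0, 0]
    - [-0.106, -0.245, -0.036, 12, 0, 0]
    - [-0.106, -0.3, -0.044, 15, 0, 0]
    - [-0.106, -0.355, -0.051, 18, 0, 0]
    - [-0.106, -0.4066, -0.0576, 19.9, 0, 0]

```text
time_s: 13.85
position: [529.3, -200.3, 148.8]
eef_rot: [0.048, 0.707, -0.05, 0.704]
wrist_force: [1.2, -0.1, -2.6]
opening: 23.1
```

Request:
apply_moves:
  rows:
    - [0, 0, 0, 0, 0, 0]
    - [0, 0, 0, 0, 0, 0]
    - [0, 0, 0, 0, 0, 0]
    - [0, 0, 0, 0, 0, 0]

```text
time_s: 14.35
position: [530.1, -197.2, 149.6]
eef_rot: [0.047, 0.706, -0.048, 0.705]
wrist_force: [0.1, 0.5, -2.8]
opening: 23.2
```

```bash
python3 - <<'E'
from h import *
y=np.array([np.cos(np.radians(82.2)),np.sin(np.radians(82.2))]); t=np.array([529.1,-206.4])+8*y
s=sensors.state(); print(s["position"],s["time_s"],s["q"].round(2),s["opening"],s["wrist_force"])
r=R.from_quat(s["eef_rot"]); print(r.as_matrix().round(3).tolist()); print(delta([*t,58],down(np.radians(-7.8))))
for n in("wrist","scene"):
  c=calibration(n);im=snapshot(n); cv2.imwrite(f"pics/{n}7.png",(255*(im/255.)**.5).astype(np.uint8))
E
```

```text
[ 530.13252917 -197.21237866  149.58240837] 14.35 [ 0.25  0.5   0.04  1.83 -0.02  0.81  0.16] 23.19289418411276 [ 0.08861133  0.5474871  -2.83930882]
[[-0.002, 0.134, 0.991], [-0.002, 0.991, -0.134], [-1.0, -0.002, -0.002]]
(array([ 0.0916, -0.0011,  0.0004]), array([ 0.1 , -0.11,  0.12]))
```

View pics/wrist7.png

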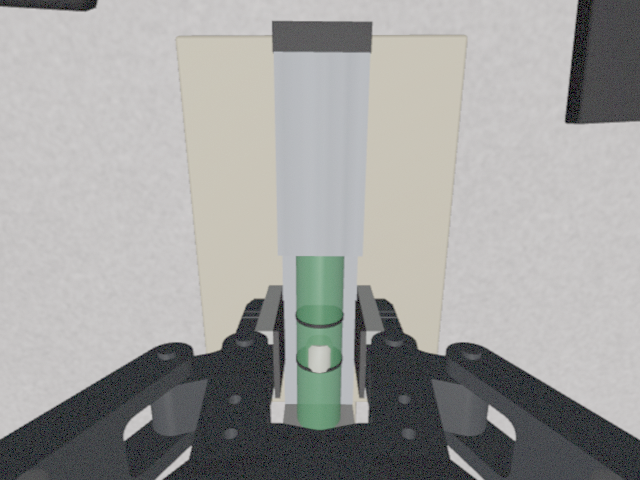

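View pics/scene7.png

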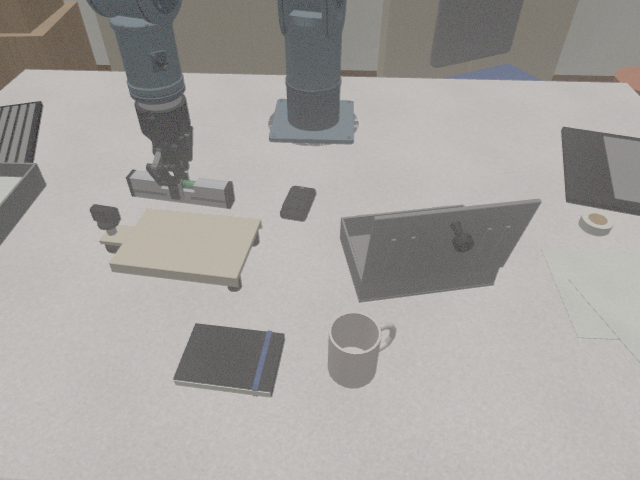

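Request:
apply_moves:
  rows:
    - [0.03, -0.001, 0, 0, 0, 0]
    - [0.06, -0.001, 0, 0, 0, 0]
    - [0.08, -0.001, 0, 0, 0, 0]
    - [0.0895, -0.001, 0, 0, 0, 0]
    - [0.0895, -0.001, 0, 0, 0, 0]
    - [0.0895, -0.001, 0, 0, 0, 0]

```text
time_s: 15.2
position: [530.5, -199.9, 61.1]
eef_rot: [0.047, 0.706, -0.049, 0.705]
wrist_force: [0.3, -0.0, -2.6]
opening: 23.1
```

Request:
apply_moves:
  rows:
    - [0.001, 0, 0, 0, 0, 0]
    - [0.002, 0, 0, 0, 0, 0]
    - [0.003, 0, 0, 0, 0, 0]
    - [0.003, 0, 0, 0, 0, 0]

```text
time_s: 15.7
position: [529.6, -199.7, 57.2]
eef_rot: [0.047, 0.706, -0.049, 0.705]
wrist_force: [0.2, 1.2, -2.5]
opening: 23.2
```

Request:
apply_moves:
  rows:
    - [0.001, 0, 0, 0, 0, 0]
    - [0.0015, 0, 0, 0, 0, 0]
    - [0.002, 0, 0, 0, 0, 0]
    - [0.002, 0, 0, 0, 0, 0]

```text
time_s: 16.2
position: [529.7, -199.7, 55.2]
eef_rot: [0.047, 0.706, -0.049, 0.705]
wrist_force: [0.3, -0.1, -2.1]
opening: 23.3
```

Request:
apply_moves:
  rows:
    - [0.001, 0, 0, 0, 0, 0]
    - [0.0015, 0, 0, 0, 0, 0]
    - [0.002, 0, 0, 0, 0, 0]
    - [0.002, 0, 0, 0, 0, 0]

```text
time_s: 16.7
position: [529.8, -199.8, 53.5]
eef_rot: [0.047, 0.706, -0.049, 0.705]
wrist_force: [-0.8, 0.5, 1.4]
opening: 23.2
```

Request:
apply_moves:
  rows:
    - [0, 0, 0, 0, 0, 0]
    - [0, 0, 0, 0, 0, 0]
    - [0, 0, 0, 0, 0, 0]
  gripper: 0.05

```text
time_s: 17.08
position: [529.8, -199.7, 53.2]
eef_rot: [0.047, 0.706, -0.049, 0.705]
wrist_force: [-0.3, -0.4, -0.1]
opening: 50.1
```

Request:
apply_moves:
  rows:
    - [-0.02, 0, 0, 0, 0, 0]
    - [-0.05, 0, 0, 0, 0, 0]
    - [-0.09, 0, 0, 0, 0, 0]
    - [-0.12, -0.02, 0, 0, 0, 0]
    - [-0.12, -0.06, 0, 0, 0, 0]
    - [-0.12, -0.06, 0, 0, 0, 0]
    - [-0.12, -0.06, 0, 0, 0, 0]
    - [-0.12, -0.06, 0, 0, 0, 0]

```text
time_s: 18.08
position: [522.0, -257.5, 173.0]
eef_rot: [0.047, 0.706, -0.048, 0.705]
wrist_force: [0.2, -1.0, -0.5]
opening: 49.7
```

```bash
python3 - <<'E'
from h import *
s=sensors.state(); print(s["position"],s["time_s"],s["q"].round(2),s["opening"],s["wrist_force"])
for n in("wrist",):
  c=calibration(n);im=snapshot(n); cv2.imwrite(f"pics/{n}8.png",(255*(im/255.)**.5).astype(np.uint8));np.save("w8.npy",c)
E
```

```text
[ 522.01017397 -257.49518218  173.0297138 ] 18.075 [ 0.34  0.49  0.05  1.78 -0.03  0.88  0.27] 49.730945157664294 [ 0.21610588 -0.98665835 -0.54194717]
```

View pics/wrist8.png

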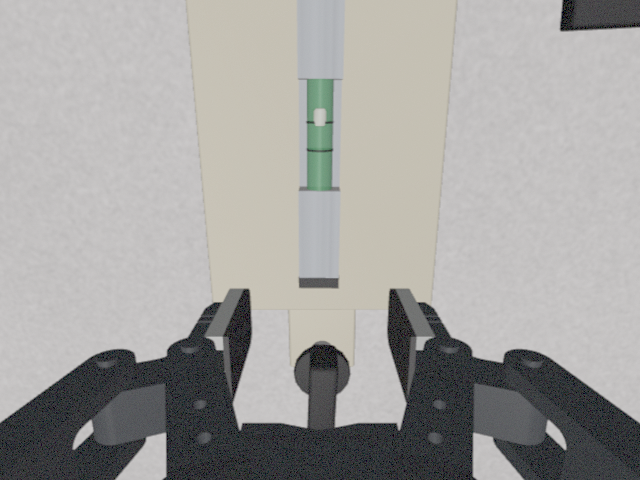

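```bash
python3 - <<'E'
from h import *
c=np.load("w8.npy",allow_pickle=True).item(); im=cv2.imread("pics/wrist8.png")
h=cv2.cvtColor(im,cv2.COLOR_BGR2HSV)
col=im[70:200,314:327].astype(int)
for r in range(95,165,1): 
    a=im[r,313:328].mean(0).round().astype(int); print(r,a, end=' | ' if r%3 else '\n')
print()
for p in((322,348),(310,420),(335,420),(311,360),(333,360)): print(p,onz(c,*p,96).round(1))
ys=np.array([.136,.99]); print("knob pred",np.array([529.1,-206.4])-155*ys)
print("shelf end corners",onz(c,213,310,43),onz(c,435,309,43))
cv2.imwrite("pics/w8z.png",cv2.resize(im[60:210,250:390],None,fx=4,fy=4,interpolation=cv2.INTER_CUBIC))
cv2.imwrite("pics/w8k.png",cv2.resize(im[290:440,250:390],None,fx=4,fy=4,interpolation=cv2.INTER_CUBIC))
E
```

```text
95 [132 160 120] | 96 [133 161 120]
97 [132 160 120] | 98 [132 160 120] | 99 [133 161 121]
100 [133 161 120] | 101 [133 160 120] | 102 [133 161 120]
103 [133 161 120] | 104 [132 160 120] | 105 [132 161 120]
106 [132 160 118] | 107 [132 159 121] | 108 [145 164 142]
109 [166 178 166] | 110 [171 182 173] | 111 [177 186 179]
112 [177 186 179] | 113 [177 186 179] | 114 [177 186 179]
115 [177 186 179] | 116 [176 186 179] | 117 [177 187 180]
118 [177 186 179] | 119 [177 186 180] | 120 [176 185 178]
121 [169 177 171] | 122 [158 163 161] | 123 [158 168 160]
124 [168 181 168] | 125 [161 177 160] | 126 [135 160 127]
127 [131 160 119] | 128 [132 160 120] | 129 [132 160 120]
130 [132 160 120] | 131 [132 161 120] | 132 [132 160 120]
133 [133 160 121] | 134 [132 160 120] | 135 [132 160 120]
136 [132 160 120] | 137 [133 160 121] | 138 [132 160 120]
139 [133 160 120] | 140 [132 160 120] | 141 [132 161 120]
142 [132 160 120] | 143 [133 160 121] | 144 [132 160 121]
145 [133 161 120] | 146 [132 160 119] | 147 [127 157 115]
148 [117 149 104] | 149 [111 143  98] | 150 [85 97 81]
151 [86 96 81] | 152 [117 140 107] | 153 [133 161 120]
154 [132 161 120] | 155 [132 160 120] | 156 [132 160 119]
157 [133 161 120] | 158 [132 160 119] | 159 [132 160 120]
160 [132 160 120] | 161 [133 160 120] | 162 [133 160 120]
163 [132 160 120] | 164 [133 160 121] | 
(322, 348) [ 514.8 -320.2   96. ]
(310, 420) [ 500.6 -369.5   96. ]
(335, 420) [ 516.1 -371.6   96. ]
(311, 360) [ 507.2 -327.3   96. ]
(333, 360) [ 520.3 -329.1   96. ]
knob pred [ 508.02 -359.85]
shelf end corners [ 437.40079864 -311.02057888   43.        ] [ 595.04920268 -331.43934908   43.        ]
```

View pics/w8z.png

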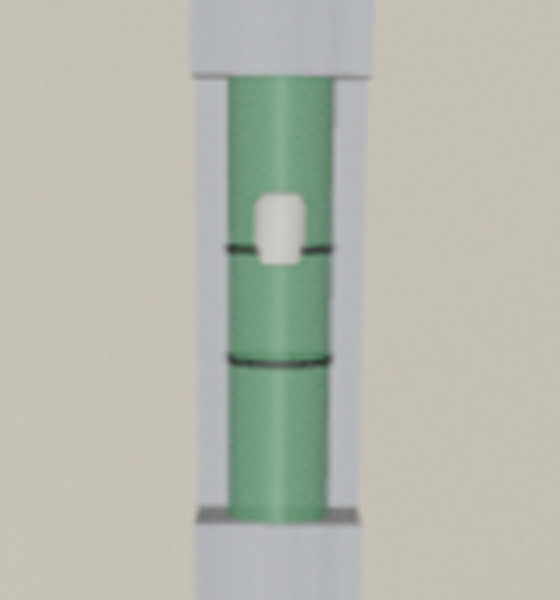

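View pics/w8k.png

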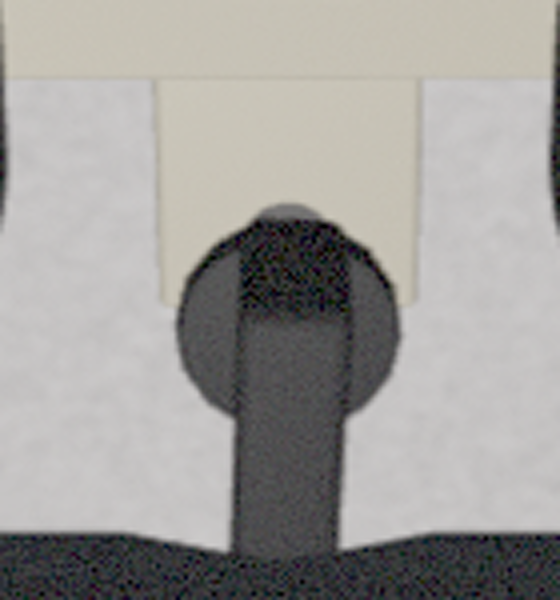

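```bash
python3 - <<'E'
from h import *
c=np.load("w8.npy",allow_pickle=True).item()
q=[onz(c,*p,96)[:2] for p in((310.75,370.5),(337,371),(308,427.5),(333.3,428.8))]
a=(q[0]+q[1])/2;b=(q[2]+q[3])/2; d=a-b; ang=np.degrees(np.arctan2(d[1],d[0])); print([x.round(1) for x in q],np.linalg.norm(q[0]-q[1]),ang)
u=d/np.linalg.norm(d); print("center from end",a-25*u)
k=np.array([508.2,-359.6]); 
yaw=np.radians(ang-90); print("yaw",np.degrees(yaw))
for z in(125,66): print(delta([*(a-25*u),z],down(yaw)))
E
```

```text
[array([ 506. , -334.4]), array([ 521.7, -336.9]), array([ 498.6, -374.9]), array([ 514.2, -378. ])] 15.83680730794491 79.63082312701444
center from end [ 509.37325285 -360.26405728]
yaw -10.369176872985562
(array([ 0.0483, -0.1034,  0.0014]), array([ 2.65, -0.12,  0.1 ]))
(array([ 0.1073, -0.1033,  0.0015]), array([ 2.65, -0.12,  0.1 ]))
```

Request:
apply_moves:
  rows:
    - [0, -0.05, 0.001, 1, 0, 0]
    - [0.01, -0.103, 0.001, 2.6, 0, 0]
    - [0.04, -0.103, 0.001, 2.6, 0, 0]
    - [0.07, -0.103, 0.001, 2.6, 0, 0]
    - [0.09, -0.103, 0.001, 2.6, 0, 0]
    - [0.101, -0.103, 0.001, 2.6, 0, 0]
    - [0.101, -0.103, 0.001, 2.6, 0, 0]

```text
time_s: 19.0
position: [508.6, -360.9, 72.3]
eef_rot: [0.063, 0.705, -0.065, 0.703]
wrist_force: [-0.3, -0.5, -0.0]
opening: 50.0
```

Request:
apply_moves:
  rows:
    - [0, 0, 0, 0, 0, 0]
    - [0, 0, 0, 0, 0, 0]
    - [0, 0, 0, 0, 0, 0]
    - [0, 0, 0, 0, 0, 0]
  gripper: 0.0
  grip_force: 60

```text
time_s: 19.5
position: [509.4, -361.8, 73.8]
eef_rot: [0.063, 0.704, -0.065, 0.704]
wrist_force: [-0.4, 0.1, 6.4]
opening: 17.0
```

```bash
python3 - <<'E'
from h import *
s=sensors.state(); print(s["position"],s["time_s"],s["q"].round(2),s["opening"],s["wrist_force"],s["wrist_torque"])
r=R.from_quat(s["eef_rot"]); z=r.as_matrix()[:,2]; print(np.degrees(np.arctan2(z[1],z[0])))
for n in("wrist",):
  c=calibration(n);im=snapshot(n); cv2.imwrite(f"pics/{n}9.png",(255*(im/255.)**.5).astype(np.uint8))
E
```

```text
[ 509.37637567 -361.80338132   73.81034125] 19.5 [ 0.5   0.69  0.07  1.71 -0.06  0.74  0.41] 16.964456605304576 [-0.42227442  0.09738197  6.43185277] [0.14446121 0.08722438 0.1210892 ]
-10.404822210999283
```

View pics/wrist9.png

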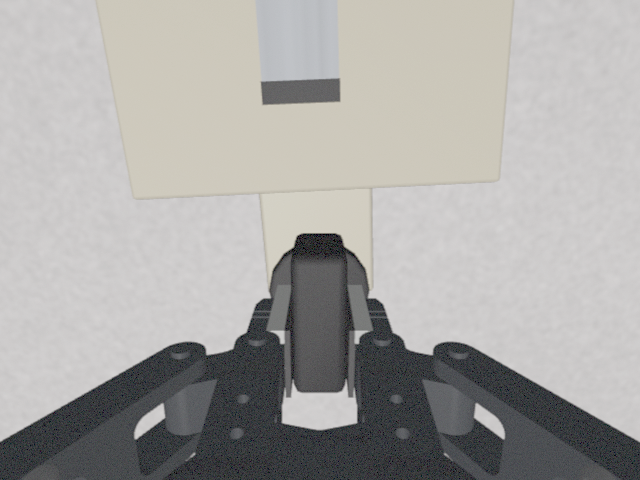

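Request:
apply_moves:
  rows:
    - [-0.0015, 0, 0, 8, 0, 0]
    - [-0.0015, 0, 0, 17, 0, 0]
    - [-0.0015, 0, 0, 26, 0, 0]
    - [-0.0015, 0, 0, 35, 0, 0]
    - [-0.0015, 0, 0, 44, 0, 0]
    - [-0.0015, 0, 0, 53, 0, 0]
    - [-0.0015, 0, 0, 61, 0, 0]
    - [-0.0015, 0, 0, 65, 0, 0]
    - [-0.0015, 0, 0, 65, 0, 0]
    - [-0.0015, 0, 0, 65, 0, 0]

```text
time_s: 20.8
position: [507.3, -359.9, 73.9]
eef_rot: [0.432, 0.561, -0.433, 0.558]
wrist_force: [-3.8, 3.6, 3.2]
opening: 16.8
```

```bash
python3 - <<'E'
from h import *
s=sensors.state(); print(s["position"],s["time_s"],s["q"].round(2),s["opening"],s["wrist_force"],s["wrist_torque"])
r=R.from_quat(s["eef_rot"]); z=r.as_matrix()[:,2]; print(np.degrees(np.arctan2(z[1],z[0])))
for n in("wrist",):
  c=calibration(n);im=snapshot(n); cv2.imwrite(f"pics/{n}10.png",(255*(im/255.)**.5).astype(np.uint8)); np.save("w10.npy",c)
E
```

```text
[ 507.27673641 -359.85354894   73.86834907] 20.8 [ 0.29  0.72  0.36  1.73 -0.34  0.76 -0.5 ] 16.79864863492566 [-3.80974279  3.56929713  3.20775374] [ 0.77140496  0.69170312 -0.14706689]
-75.42813745852798
```

View pics/wrist10.png

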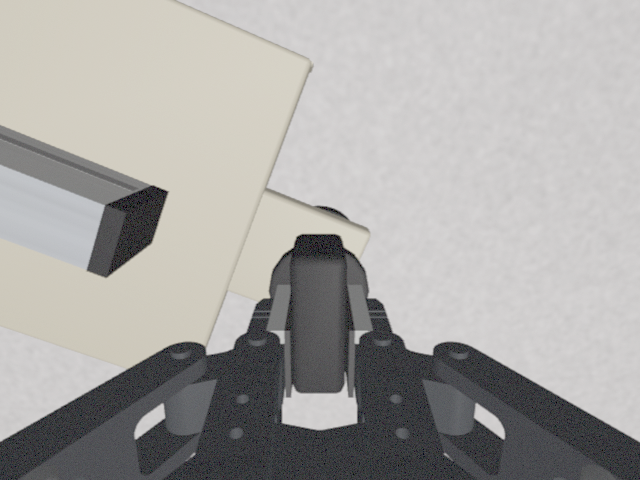

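Request:
apply_moves:
  rows:
    - [0, 0, 0, 0, 0, 0]
    - [0, 0, 0, 0, 0, 0]
    - [0, 0, 0, 0, 0, 0]
    - [-0.03, 0, 0, 0, 0, 0]
    - [-0.06, 0, 0, 0, 0, 0]
    - [-0.1, 0, 0, 0, 0, 0]
    - [-0.1, 0, 0, 0, 0, 0]
  gripper: 0.05

```text
time_s: 21.72
position: [510.7, -362.8, 177.6]
eef_rot: [0.432, 0.557, -0.433, 0.562]
wrist_force: [0.6, 0.5, 0.4]
opening: 49.6
```

```bash
python3 - <<'E'
from h import *
s=sensors.state(); print(s["position"],s["time_s"],s["q"].round(2),s["opening"],s["wrist_force"],s["wrist_torque"])
print(delta([522,-257,173],down(np.radians(-7.8))))
E
```

```text
[ 510.69271069 -362.77640933  177.56153895] 21.725 [ 0.25  0.58  0.42  1.68 -0.28  0.94 -0.54] 49.632317244192265 [0.59710192 0.51024234 0.41391726] [0.01903907 0.05062168 0.01002266]
(array([ 0.004 ,  0.0375, -0.0996]), array([-67.63,   0.4 ,   0.11]))
```

Request:
apply_moves:
  rows:
    - [0.001, 0.006, -0.015, -10, 0.1, 0]
    - [0.002, 0.011, -0.03, -20, 0.1, 0]
    - [0.003, 0.017, -0.045, -30, 0.2, 0]
    - [0.004, 0.022, -0.06, -40, 0.2, 0]
    - [0.004, 0.028, -0.075, -50, 0.3, 0]
    - [0.004, 0.033, -0.09, -60, 0.4, 0]
    - [0.004, 0.0375, -0.0996, -67.6, 0.4, 0.1]
    - [0.004, 0.0375, -0.0996, -67.6, 0.4, 0.1]
    - [0.004, 0.0375, -0.0996, -67.6, 0.4, 0.1]
  gripper: 0.0

```text
time_s: 22.85
position: [519.6, -255.9, 169.5]
eef_rot: [0.05, 0.708, -0.048, 0.703]
wrist_force: [-0.6, -0.9, -0.0]
opening: -0.1
```

```bash
python3 - <<'E'
from h import *
s=sensors.state(); print(s["position"],s["time_s"],s["q"].round(2),s["opening"])
for n in("wrist",):
  c=calibration(n);im=snapshot(n); im=(255*(im/255.)**.5).astype(np.uint8); cv2.imwrite(f"pics/{n}11.png",im); np.save("w11.npy",c)
cv2.imwrite("pics/w11z.png",cv2.resize(im[60:210,250:390],None,fx=4,fy=4,interpolation=cv2.INTER_CUBIC))
E
```

```text
[ 519.61206251 -255.89553075  169.48294238] 22.85 [ 0.29  0.49  0.12  1.78 -0.07  0.87  0.3 ] -0.09716776016835837
```

View pics/w11z.png

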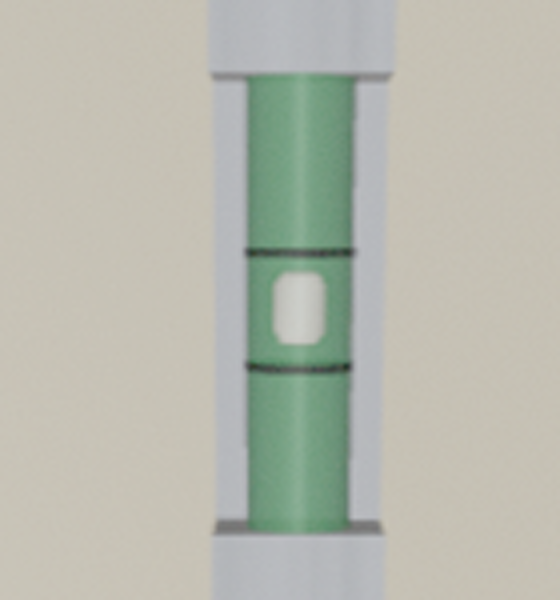

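View pics/wrist11.png

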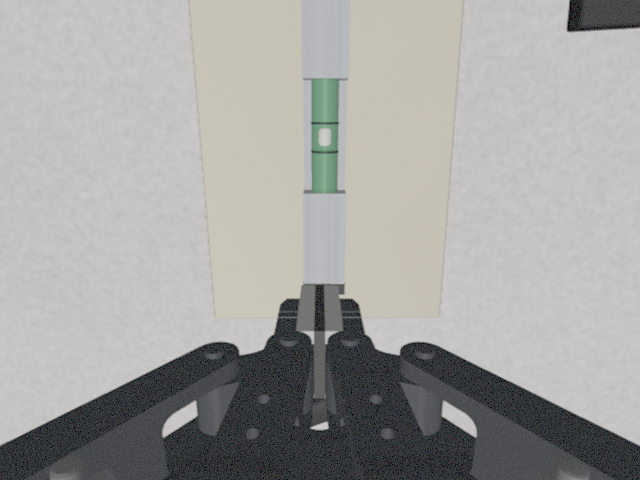

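```bash
python3 - <<'E'
from h import *
c=np.load("w11.npy",allow_pickle=True).item()
m=onz(c,324.5,137,85); print("level mid",m, "ends",onz(c,325,289,85))
y=np.array([.136,.99]); t=m[:2]-40*y; print(t)
s=sensors.state(); print(s["position"]); r=R.from_quat(s["eef_rot"]); print(r.as_matrix().round(3).tolist())
print(delta([*t,95],down(np.radians(-7.8))))
E
```

```text
level mid [ 529.83065479 -197.88972028   85.        ] ends [ 518.27303916 -284.14835105   85.        ]
[ 524.39065479 -237.48972028]
[ 519.61397433 -256.03510877  169.58056935]
[[-0.006, 0.139, 0.99], [0.003, 0.99, -0.139], [-1.0, 0.002, -0.007]]
(array([0.0746, 0.0189, 0.0026]), array([-0.19, -0.38, -0.12]))
```

Request:
apply_moves:
  rows:
    - [0.02, 0.0189, 0.0026, -0.2, -0.4, -0.1]
    - [0.045, 0.0189, 0.0026, -0.2, -0.4, -0.1]
    - [0.065, 0.0189, 0.0026, -0.2, -0.4, -0.1]
    - [0.0746, 0.0189, 0.0026, -0.2, -0.4, -0.1]
    - [0.0746, 0.0189, 0.0026, -0.2, -0.4, -0.1]
    - [0.0746, 0.0189, 0.0026, -0.2, -0.4, -0.1]

```text
time_s: 23.65
position: [525.3, -237.1, 96.1]
eef_rot: [0.047, 0.705, -0.047, 0.706]
wrist_force: [0.8, -0.4, -0.3]
opening: -0.1
```

Request:
apply_moves:
  rows:
    - [0.002, 0, 0, 0, 0, 0]
    - [0.004, 0, 0, 0, 0, 0]
    - [0.005, 0, 0, 0, 0, 0]
    - [0.005, 0, 0, 0, 0, 0]
    - [0.005, 0, 0, 0, 0, 0]

```text
time_s: 24.28
position: [524.7, -236.7, 90.3]
eef_rot: [0.047, 0.705, -0.047, 0.706]
wrist_force: [0.2, 0.6, -0.8]
opening: 0.2
```

```bash
python3 - <<'E'
from h import *
s=sensors.state(); print(s["position"],s["time_s"],s["wrist_force"])
E
```

```text
[ 524.73376543 -236.65644232   90.32695175] 24.275 [ 0.21349632  0.58416101 -0.76278319]
```

Request:
apply_moves:
  rows:
    - [0.001, 0, 0, 0, 0, 0]
    - [0.002, 0, 0, 0, 0, 0]
    - [0.003, 0, 0, 0, 0, 0]
    - [0.003, 0, 0, 0, 0, 0]

```text
time_s: 24.78
position: [524.6, -236.6, 87.2]
eef_rot: [0.047, 0.705, -0.047, 0.706]
wrist_force: [0.8, 0.2, 0.9]
opening: -0.0
```

Request:
apply_moves:
  rows:
    - [0.001, 0, 0, 0, 0, 0]
    - [0.001, 0, 0, 0, 0, 0]
    - [0.001, 0, 0, 0, 0, 0]

```text
time_s: 25.15
position: [524.7, -236.7, 86.3]
eef_rot: [0.047, 0.705, -0.047, 0.706]
wrist_force: [0.4, -0.1, 0.2]
opening: 0.0
```

Request:
apply_moves:
  rows:
    - [0.001, 0, 0, 0, 0, 0]
    - [0.001, 0, 0, 0, 0, 0]
    - [0.001, 0, 0, 0, 0, 0]

```text
time_s: 25.52
position: [524.7, -236.6, 85.3]
eef_rot: [0.047, 0.705, -0.047, 0.706]
wrist_force: [0.3, 0.3, 0.6]
opening: -0.2
```

Request:
apply_moves:
  rows:
    - [0.001, 0, 0, 0, 0, 0]
    - [0.001, 0, 0, 0, 0, 0]
    - [0.001, 0, 0, 0, 0, 0]

```text
time_s: 25.9
position: [524.9, -236.7, 84.9]
eef_rot: [0.047, 0.705, -0.047, 0.706]
wrist_force: [-1.4, 0.7, 5.7]
opening: -0.3
```

Request:
apply_moves:
  rows:
    - [0.001, 0, 0, 0, 0, 0]
    - [0.001, 0, 0, 0, 0, 0]
    - [0.001, 0, 0, 0, 0, 0]

```text
time_s: 26.28
position: [525.0, -236.7, 84.9]
eef_rot: [0.047, 0.705, -0.047, 0.706]
wrist_force: [-4.2, 2.7, 15.6]
opening: -0.3
```

Request:
apply_moves:
  rows:
    - [0, 0, 0, 0, 0, 0]
    - [0, 0, 0, 0, 0, 0]
    - [0, 0, 0, 0, 0, 0]
    - [0, 0, 0, 0, 0, 0]
    - [0, 0, 0, 0, 0, 0]
    - [0, 0, 0, 0, 0, 0]
    - [0, 0, 0, 0, 0, 0]
    - [0, 0, 0, 0, 0, 0]

```text
time_s: 27.28
position: [525.0, -236.7, 84.9]
eef_rot: [0.047, 0.705, -0.047, 0.706]
wrist_force: [-3.9, 3.1, 14.9]
opening: -0.1
```

```bash
python3 - <<'E'
from h import *
for n in("wrist","scene"):
  im=snapshot(n); im=(255*(im/255.)**.5).astype(np.uint8); cv2.imwrite(f"pics/{n}12.png",im)
s=sensors.state(); print(s["position"],s["time_s"],s["wrist_force"],s["q"].round(2))
E
```

```text
[ 525.00632718 -236.74820363   84.88311061] 27.375 [-4.90993328  2.27548223 14.3023935 ] [ 0.28  0.61  0.09  1.84 -0.09  0.69  0.29]
```

View pics/wrist12.png

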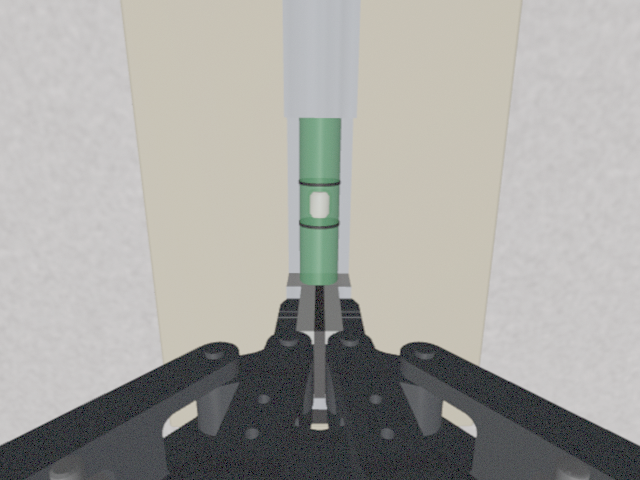

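View pics/scene12.png

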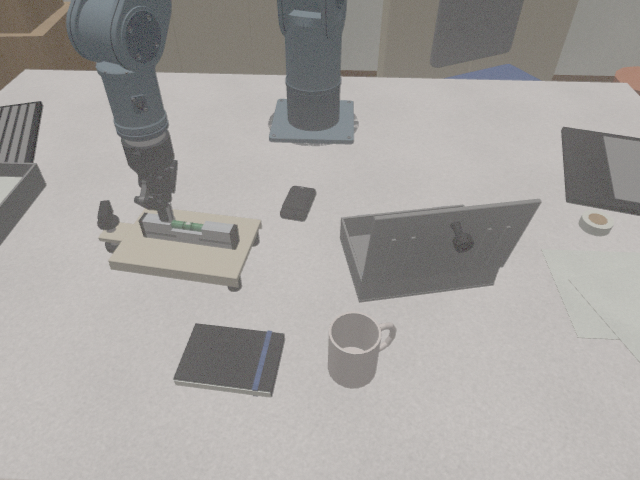

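```bash
python3 - <<'E'
from workcell import sign_off
print(sign_off())
E
```

```text
the job is handed in; nothing more can be done
None
```

I completed every step of the task and handed the job in at about 27.4 s. The hand-in gives no verdict, so what follows rests on my own last checks.

- **Lid:** I opened it by its knob and let it fall back on its stop. It was still open in the last scene picture.
- **Level:** I laid it lengthwise on the shelf, about 8 mm off the middle towards +y, and let go of it.
- **Screw foot:** The bubble first read about 9.9 mm, so I turned the knob 65° clockwise. With the level lying free, the bubble then stood within about 0.5 mm of centre.
- **Pressing:** The shut fingers press on the level about 40 mm from its middle, towards -y. The wrist sensor steadied at about 14–15 N upward, with 4–5 N sideways. In the last wrist picture the bubble (row 205) is still midway between the lines (rows 183 and 225).
- **Other objects:** The mouse, mug and notebook look unmoved in the scene picture.

One move did not go as planned. On the way to the level I first turned the wrist the wrong way, until the last joint came close to its limit. I turned it back, and it touched nothing. No last check failed or disagreed with another.

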